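# Start the frozen waffles in the guarded toaster

### The job

Start toasting the frozen waffles: with the fingertips, reach down through the window of the child guard and press the toaster lever on the side that holds the waffles all the way down, leaving it down and the empty side's lever up. Then press the defrost button on the toaster's top fully in and let it go. Only press, grasp or lift nothing, do not touch the guard, and leave the other things on the counter where they stand.

Things in the scene. Friction and masses are not known exactly. Their poses are not given: they have to be found in the camera images.
- toaster: four-slot toaster, 270 x 260 x 165 mm (x, y, z), steel sides and black flat top at 165 mm, fixed to the counter. Origin: centre of its underside on the counter. Its -x face is the lever end, turned roughly to the robot; z up. Two slots on its +y half belong to the lever at y = +62 mm, two on its -y half to the lever at y = -62 mm. Slots run along its x from -28 to 108 mm. The waffle side changes from start to start
- guard: child guard, a bare metal cage with a flat frame on top, fixed in front of the toaster's lever end; same origin and axes as the toaster. The frame's top is 166 mm above the counter, 6 mm thick; it covers x -219 to -137 mm, y -120 to 120 mm, and has two windows, each 66 mm (x) by 90 mm (y). The bars round them are 8 mm wide at the toaster and outer sides, 34 mm between the windows, 13 mm at the ends. Thin upright rods carry the outer edge. Must not be touched
- window_left (a point): centre of the window over the lever on the toaster's +y side, at the level of the frame's top, 166 mm above the counter
- window_right (a point): centre of the window over the lever on the toaster's -y side, at the level of the frame's top, 166 mm above the counter
- lever_loaded (a joint): lever of the side with the two waffles: slides straight down, value in m, 0 = up, 0.024 = all the way down against its stop. Takes about 6 to 8 N to move, no spring: it stays where it is left. Starts at 0 to 0.003. Two round waffles, 100 mm across and 14 mm thick, stand on edge in its slots, sink with it and cannot be taken out; they stick out 25 mm above the toaster's top when it is up
- lever_loaded_pad (a point): middle of the top face of that lever's black pad (28 mm along the toaster's x, 40 mm along its y, 12 mm thick), 150 mm above the counter when up (16 mm below the top of the guard's frame), 126 mm when down; under the middle of its window. Moves with the lever; axes parallel to the toaster's
- lever_empty (a joint): the same lever of the empty side; 0 = up, 0.024 = down, starts at 0 to 0.003. Must stay up
- lever_empty_pad (a point): middle of the top face of the empty side's lever pad, the same shape and height
- defrost (a joint): defrost push button, value in m, 0 = out, 0.006 = fully pressed; springs back when let go; gives from about 1.5 N, fully in takes 5 N
- defrost_top (a point): middle of the top face of the white round defrost button, 26 mm across, 187 mm above the counter when out, in a round grey housing (42 mm across, 12 mm high) on the toaster's top, on its middle line 85 mm from its centre towards the lever end; it is pressed straight down
- plate: white side plate, 150 mm across, 18 mm high, in front of the guard; origin centre of its underside
- mug: blue mug, 80 mm across, 90 mm high; origin centre of its underside
- syrup: amber bottle, 60 mm across, 165 mm high, beside the toaster; origin centre of its underside
- jam: glass jar with metal lid, 68 mm across, 90 mm high, near the guard; origin centre of its underside
- butter: white covered butter dish, 170 x 90 mm, 73 mm high, beside the toaster; origin centre of its underside
- spatula: black-handled spatula lying flat, 200 mm long; lies along its x, origin on the counter under its middle
- eggcup: small white cup, 48 mm across, 60 mm high, near the guard; origin centre of its underside

How it is judged:
By the outcome, as a careful person would: the job done as asked, in the order asked, and still so for the second after the job is handed in, with the robot touching nothing.
It also fails if it takes over 40 s, if anything falls off the work surface, if the arm or the gripper's body presses on something with over 40 N, if the wrist force passes 120 N, or if a joint passes its speed limit or range.

### The arm

A 7-joint arm with a two-finger parallel gripper is mounted at the origin on the work surface. World frame = base frame: x ahead of the robot, y to its left, z up, the work surface at z = 0. Lengths are in m, angles in rad, forces in N, time in s.
With the tool pointing down it reaches from about 0.35 to 0.9 m from the base axis. Payload 8.1 kg.
Tool frame: the origin (TCP) lies at the very end of the fingers, on their centre line; the grasp point (between the pads) lies 19 mm behind it; z points along the fingers, y is the line along which they close (so a half turn about z gives the same grasp; the last joint's range is limited). The gripper opens to 92 mm and grips with 3 to 60 N. Pads are 19 mm wide; open, the fingers measure 130 mm over their backs; the gripper's body (75 mm by 190 mm) begins 47 mm behind the grasp point.
Start: joints at [1.14, 0.434, 0.025, 1.573, -0.012, 1.134, -0.075], TCP at [0.201, -0.592, 0.227] pointing down, gripper open.
Joint ranges: [-2.62, 2.62], [-0.44, 2.09], [-1.27, 1.32], [0.08, 2.57], [-1.32, 4.46], [0.12, 2], [-2.74, 2.74]. Speed limits (rad/s): [2.22, 2.22, 3.01, 3.01, 3.14, 3.14, 3.14].

### API

Orientations are given as a rotation vector (axis times angle).
In Python, from cell import readout, cams, job gives the robot as it stands.
- The arm moves only by the tool drive_tool, never from a script. Its argument "commands" is a list of rows, each a list of 3 entries, a list of its own where there are three numbers: the turn, a rotation vector about the tool's x, y, z in rad, then the shift along the tool's x, y, z in cm, then the gripper's target within -1 to 1 (fully open at 1, half-way at 0, shut at -1). A call has 1 to 20 rows; each row is the pose to reach, as a shift and turn from the pose commanded when the call began, along the tool's axes at that moment; what a row does not reach only later rows make up. A row lasts 1/12 s, in which the tool goes at most 41.7 mm and 7.16 degrees, less where a joint would pass 70% of its speed; a pose out of reach is approached as far as the arm can. A call with a gripper value outside its range is refused whole. The fingers move at their own pace and stop on an object; "newtons" is the grip in N (left out, the last holds). Time passes only in rows, so rows that repeat a pose let the fingers close. It gives the time, the measured TCP pose, the force, the opening and the grip force at its end, in the units of the state.
- readout.observe(): the state, without advancing time (a new reading comes with each control period).
- cams.get_image(name): name is "scene" or "top"; returns the picture (420x560x3 uint8, blue, green, red); there is no depth.
- cams.camera_info(name): a dict with "camera_matrix" (3x3 intrinsics, pixels), "R" (3x3) and "t" (3): a world point X has camera coordinates R X + t. Camera axes: x right, y down, z forward; pixel columns grow to the right and rows downward; lengths in m; the calibration is good to about 2 mm. A picture is of the moment at which its call begins. camera_info takes no time and is no camera call.
- job.sign_off(): hands the job in; it is judged then, once.
The state is a dict: "clock": time; "joints": joint angles; "dq": joint speeds; "joint_efforts": joint torques, N m; "position": TCP position; "ee_rot": TCP orientation; "force": force on the tool from outside, world axes, zero at the start; "ft_torque": the same for the moment, N m; "width": opening from 0.0 (shut) to 1.0 (fully open); "gripper_force": force on a finger pad.
Only numpy, scipy, OpenCV 4.12 (cv2) and the standard library are available. Lean on these libraries where they do the work, as an engineer would, in place of code of your own. Each camera call takes 0.05 s, during which the arm holds its last target. There are 200 camera calls.

## Working session

There is one attempt and no reset: what is moved stays moved. The work goes in short steps, Python scripts to look and compute and a tool call to move; the robot and the scene stay as the last step left them, time stands still between calls to the robot, and variables do not carry over. Pictures are saved under pics/ and viewed, at most 10 in all, crops included, and the job is handed in when it is done.

Besides the shell and the picture viewer there is one more tool, called after ">>>" as name(argument=value, ...) on one line, values as JSON. drive_tool: Moves the arm, as the interface text tells. Its arguments: {"type":"object","properties":{"commands":{"type":"array"},"newtons":{"type":"number"}},"required":["commands"]}

```bash
mkdir -p pics; python3 - <<'E'
from cell import readout,cams
import cv2
for n in("scene","top"):
    cv2.imwrite(f"pics/{n}0.png",cams.get_image(n))
    i=cams.camera_info(n);print(n,i)
s=readout.observe();print(s)
E
```

```text
scene {'camera_matrix': array([[495.96610963,   0.        , 290.90829724],
       [  0.        , 495.96610963, 201.16178112],
       [  0.        ,   0.        ,   1.        ]]), 'R': array([[ 0.989801  ,  0.14237652,  0.0047864 ],
       [ 0.13681678, -0.94071541, -0.3103799 ],
       [-0.03968817,  0.30786919, -0.95060055]]), 't': array([-0.5520086 , -0.02389776,  1.21058008])}
top {'camera_matrix': array([[437.00984125,   0.        , 275.54543346],
       [  0.        , 437.00984125, 216.63628425],
       [  0.        ,   0.        ,   1.        ]]), 'R': array([[-0.0287442 , -0.99938337,  0.02016577],
       [-0.99486821,  0.02664478, -0.09760789],
       [ 0.09701039, -0.02286794, -0.99502062]]), 't': array([0.03320236, 0.55954432, 0.99454479])}
{'clock': 0.1, 'joints': array([ 1.14042294,  0.43513205,  0.02500396,  1.57397502, -0.01159073,
        1.13401845, -0.07505564]), 'dq': array([ 0.00296236, -0.00172138, -0.00106451, -0.00258424,  0.00138672,
       -0.00039174,  0.00013123]), 'joint_efforts': array([ 3.40988983e-03, -6.69119525e+01,  9.88548808e-01, -3.15139389e+01,
       -6.04327954e-02,  3.74220824e-02,  3.58284922e-05]), 'position': array([ 0.20099664, -0.59132546,  0.22604905]), 'ee_rot': array([-3.09818978e+00, -5.12270393e-01,  5.81548910e-04]), 'force': array([-0.36185105, -0.04487691, -0.00055495]), 'ft_torque': array([ 0.01409182, -0.009111  ,  0.04547611]), 'gripper_force': 0.0, 'width': 1.0038221341848976}
```

View pics/top0.png

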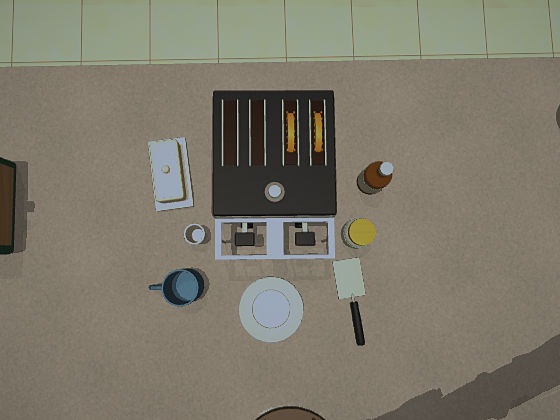

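View pics/scene0.png

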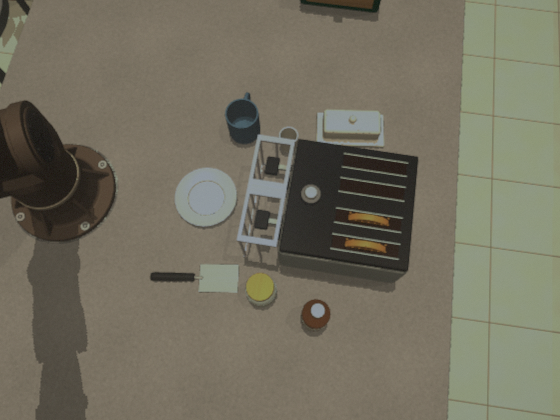

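The waffles are in the right-hand (-y) slots: top view (291,132) and (318,132), scene view (369,218) and (365,245). In the top view the right pad is near (305,239) and the button near (275,191). I'll enlarge this area to measure it.

```bash
python3 - <<'E'
import cv2
a=cv2.imread("pics/top0.png")[175:270,205:345]
cv2.imwrite("pics/topc.png",cv2.resize(a,None,fx=5.5,fy=5.5,interpolation=cv2.INTER_CUBIC))
a=cv2.imread("pics/scene0.png")[130:255,230:330]
cv2.imwrite("pics/scenec.png",cv2.resize(a,None,fx=4.8,fy=4.8,interpolation=cv2.INTER_CUBIC))
E
```

```text
(no output)
```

View pics/topc.png

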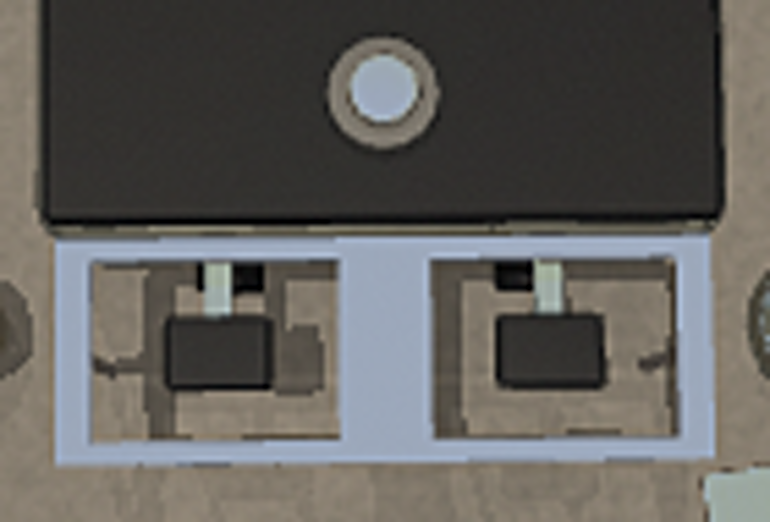

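View pics/scenec.png

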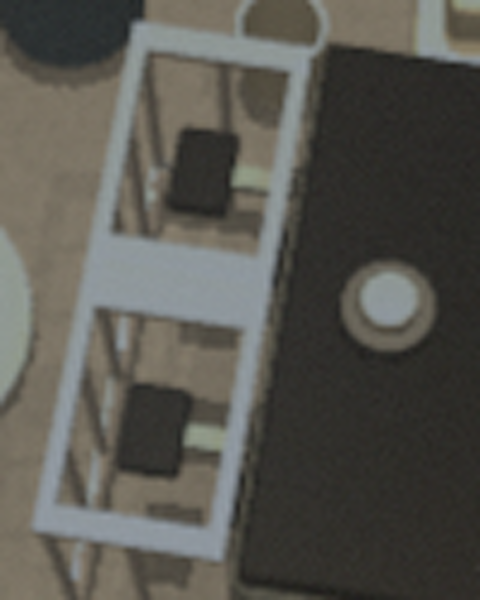

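The crops show the frame's outer corners, top view (56,238), (713,236), (714,458), (56,466), and scene view (135,22), (312,45), (222,560), (35,530). The button is at (384,89) and (389,300). I'll fit the toaster pose from these.

```bash
cat > h.py <<'E'
import numpy as np
from cell import readout,cams
from scipy.spatial.transform import Rotation as Ro
from scipy.optimize import least_squares
L={'tr':(-.137,-.120,.166),'tl':(-.137,.120,.166),'or':(-.219,-.120,.166),'ol':(-.219,.120,.166),'btn':(-.085,0,.187),'padL':(-.178,.062,.149),'padR':(-.178,-.062,.149)}
def W(p,q):
    c,s=np.cos(p[2]),np.sin(p[2]);q=np.asarray(q,float)
    return np.array([p[0]+c*q[0]-s*q[1],p[1]+s*q[0]+c*q[1],q[2]])
def proj(n,X):
    i=cams.camera_info(n);u=i['camera_matrix']@(i['R']@X+i['t']);return u[:2]/u[2]
E
python3 - <<'E'
from h import *
T={'tl':(56,238),'tr':(713,236),'or':(714,458),'ol':(56,466),'btn':(384,89),'padL':(219,353),'padR':(550,351)}
S={'ol':(135,22),'tl':(312,45),'tr':(222,560),'or':(35,530),'btn':(389,300),'padL':(203,171),'padR':(155,430)}
M={'top':{k:np.array(v)/5.5+(205,175)-.4 for k,v in T.items()},'scene':{k:np.array(v)/4.8+(230,130)-.4 for k,v in S.items()}}
def f(p,cs): return np.concatenate([proj(n,W(p,L[k]))-M[n][k] for n in cs for k in L])
for cs in (['top'],['scene'],['top','scene']):
    r=least_squares(f,[.6,0,0],args=(cs,));print(cs,r.x.round(4),r.fun.round(1))
p=r.x
for k in ('padR','btn'):print(k,W(p,L[k]).round(4))
print('winR',W(p,(-.178,-.062,.166)))
s=readout.observe();print(s['position'],Ro.from_rotvec(s['ee_rot']).as_matrix().round(4))
E
```

```text
['top'] [ 0.6814  0.0201 -0.0206] [-0.4 -0.1  0.1  0.3  0.3  0.3 -0.1 -0.2  0.1 -0.1 -0.2 -0.   0.2 -0.1]
['scene'] [ 0.6802  0.0185 -0.016 ] [ 0.4  0.5  0.2  0.7 -0.5  0.4 -0.2 -0.   0.2 -0.3 -0.  -0.9 -0.1 -0.5]
['top', 'scene'] [ 0.6808  0.0194 -0.0185] [ 0.1  0.1  0.6  0.7  0.9  0.4  0.5  0.2  0.6  0.1  0.3  0.3  0.7  0.1
  0.7 -0.1  0.7  0.3 -0.3 -0.2  0.3 -0.6  0.6 -0.8  0.4 -1.4  0.2 -1.1]
padR [ 0.5017 -0.0393  0.149 ]
btn [0.5958 0.021  0.187 ]
winR [ 0.50170957 -0.03929703  0.166     ]
[ 0.20099664 -0.59132546  0.22604905] [[ 9.468e-01  3.219e-01 -6.000e-04]
 [ 3.219e-01 -9.468e-01  1.300e-03]
 [-1.000e-04 -1.400e-03 -1.000e+00]]
```

>>> drive_tool(commands=[[[0,0,0],[0,0,-3],-1],[[0,0,0.346],[46.2,-42.6,-3],-1],[[0,0,0.346],[46.2,-42.6,-3],-1],[[0,0,0.346],[46.2,-42.6,-3],-1],[[0,0,0.346],[46.2,-42.6,-3],-1],[[0,0,0.346],[46.2,-42.6,-3],-1],[[0,0,0.346],[46.2,-42.6,-3],-1],[[0,0,0.346],[46.2,-42.6,-3],-1],[[0,0,0.346],[46.2,-42.6,-3],-1],[[0,0,0.346],[46.2,-42.6,-3],-1],[[0,0,0.346],[46.2,-42.6,-3],-1],[[0,0,0.346],[46.2,-42.6,-3],-1],[[0,0,0.346],[46.2,-42.6,-3],-1],[[0,0,0.346],[46.2,-42.6,-3],-1],[[0,0,0.346],[46.2,-42.6,-3],-1],[[0,0,0.346],[46.2,-42.6,-3],-1],[[0,0,0.346],[46.2,-42.6,-3],-1],[[0,0,0.346],[46.2,-42.6,-3],-1],[[0,0,0.346],[46.2,-42.6,-3],-1],[[0,0,0.346],[46.2,-42.6,-3],-1]], newtons=10)

```text
clock: 1.77
position: [0.5008, -0.0414, 0.2564]
ee_rot: [3.141, -0.032, -0.001]
force: [0.4, -0.8, 0.6]
width: 0.007
gripper_force: 0.0
```

```bash
python3 - <<'E'
from h import *
import cv2
a=cams.get_image("scene")[100:280,200:440]
b=cams.get_image("top")[130:310,180:420]
cv2.imwrite("pics/2.png",cv2.resize(np.vstack([a,b]),None,fx=1.66,fy=1.66,interpolation=cv2.INTER_CUBIC))
s=readout.observe();print(s['clock'],s['position'],s['width'],s['force'],Ro.from_rotvec(s['ee_rot']).as_matrix().round(4))
E
```

```text
1.8667 [ 0.50088698 -0.04146217  0.25665991] 0.008486435400510441 [-0.33371964  0.34554475 -0.19106995] [[ 9.998e-01 -2.100e-02 -4.000e-04]
 [-2.100e-02 -9.998e-01 -7.000e-04]
 [-4.000e-04  7.000e-04 -1.000e+00]]
```

View pics/2.png

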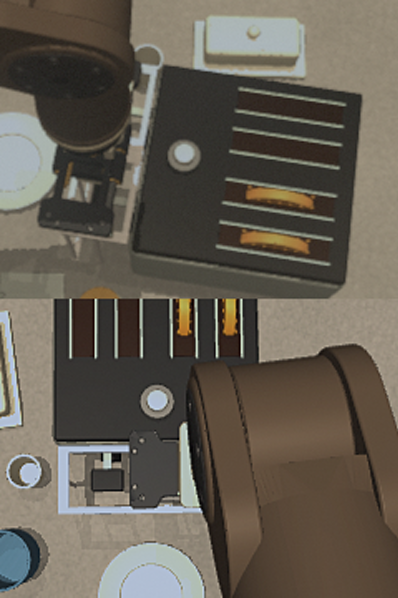

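The gripper is shut over the right window and aligned with it. The waffles and button in the picture agree with the fitted pose. Next I'll make a 2 mm correction and descend to the pad.

>>> drive_tool(commands=[[[0,0,0],[0.1,-0.2,2],-1],[[0,0,0],[0.1,-0.2,5],-1],[[0,0,0],[0.1,-0.2,7.5],-1],[[0,0,0],[0.1,-0.2,9.5],-1],[[0,0,0],[0.1,-0.2,10.5],-1],[[0,0,0],[0.1,-0.2,11],-1],[[0,0,0],[0.1,-0.2,11.5],-1],[[0,0,0],[0.1,-0.2,12],-1],[[0,0,0],[0.1,-0.2,12.4],-1],[[0,0,0],[0.1,-0.2,12.8],-1],[[0,0,0],[0.1,-0.2,12.8],-1],[[0,0,0],[0.1,-0.2,12.8],-1],[[0,0,0],[0.1,-0.2,12.8],-1]])

```text
clock: 2.95
position: [0.5033, -0.0378, 0.1295]
ee_rot: [-3.141, 0.029, -0.003]
force: [-0.2, 0.6, 0.1]
width: 0.006
gripper_force: 0.0
```

>>> drive_tool(commands=[[[0,0,0],[-0.1,0,0.15],-1],[[0,0,0],[-0.1,0,0.3],-1],[[0,0,0],[-0.1,0,0.4],-1],[[0,0,0],[-0.1,0,0.5],-1],[[0,0,0],[-0.1,0,0.6],-1],[[0,0,0],[-0.1,0,0.6],-1]])

```text
clock: 3.45
position: [0.5031, -0.0377, 0.1258]
ee_rot: [3.141, -0.029, 0.006]
force: [-8.0, -1.9, 35.7]
width: 0.003
gripper_force: 17.7
```

The tip is against the stop: z is 0.126 m and the force is 36 N. I'll lift straight out, move above the button and look.

>>> drive_tool(commands=[[[0,0,0],[0,0,-1],-1],[[0,0,0],[0,0,-4],-1],[[0,0,0],[0,0,-8],-1],[[0,0,0],[0,0,-11.5],-1],[[0,0,0],[0,0,-11.5],-1],[[0,0,0],[3,-2,-11.5],-1],[[0,0,0],[6,-4,-11.5],-1],[[0,0,0],[9.1,-6,-11.5],-1],[[0,0,0],[9.1,-6,-11.5],-1],[[0,0,0],[9.1,-6,-11.5],-1],[[0,0,0],[9.1,-6,-11.5],-1]])

```text
clock: 4.37
position: [0.5928, 0.0204, 0.2369]
ee_rot: [3.141, -0.028, -0.003]
force: [-0.5, -0.3, -0.8]
width: 0.004
gripper_force: 0.0
```

```bash
python3 - <<'E'
from h import *
import cv2
a=cams.get_image("scene")[120:260,220:420]
b=cams.get_image("top")[130:270,190:390]
cv2.imwrite("pics/3.png",cv2.resize(np.vstack([a,b]),None,fx=2.1,fy=2.1,interpolation=cv2.INTER_CUBIC))
s=readout.observe();print(s['clock'],s['position'],s['force'],Ro.from_rotvec(s['ee_rot']).as_matrix().round(4))
E
```

```text
4.4667 [0.59266193 0.0196376  0.23751245] [ 0.19634829 -0.32577435  0.44736637] [[ 9.998e-01 -1.930e-02 -1.000e-03]
 [-1.930e-02 -9.998e-01 -7.000e-04]
 [-1.000e-03  7.000e-04 -1.000e+00]]
```

View pics/3.png

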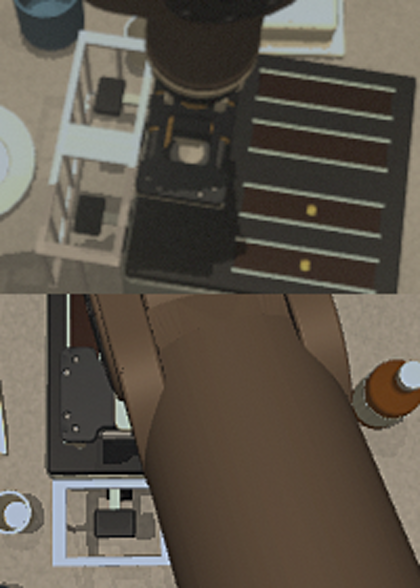

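The waffles have sunk, leaving only their tips at (311,210) and (305,265), and the right pad is down. The left lever is still up. Next I'll press the button.

>>> drive_tool(commands=[[[0,0,0],[0.3,-0.1,1.5],-1],[[0,0,0],[0.3,-0.1,3],-1],[[0,0,0],[0.3,-0.1,4.2],-1],[[0,0,0],[0.3,-0.1,4.8],-1],[[0,0,0],[0.3,-0.1,5.1],-1],[[0,0,0],[0.3,-0.1,5.4],-1],[[0,0,0],[0.3,-0.1,5.6],-1],[[0,0,0],[0.3,-0.1,5.8],-1],[[0,0,0],[0.3,-0.1,5.9],-1],[[0,0,0],[0.3,-0.1,5.9],-1],[[0,0,0],[0.3,-0.1,5.9],-1]])

```text
clock: 5.38
position: [0.5968, 0.0211, 0.1811]
ee_rot: [3.141, -0.03, 0.003]
force: [-8.1, -2.2, 18.0]
width: 0.006
gripper_force: 9.2
```

The button is fully in: z is 0.181 m and the force is 18 N, well above 5 N. I'll release it and retreat upward, then back.

>>> drive_tool(commands=[[[0,0,0],[0,0,-1],-1],[[0,0,0],[0,0,-4],-1],[[0,0,0],[0,0,-8],-1],[[0,0,0],[0,0,-10],-1],[[0,0,0],[-4,3,-10],-1],[[0,0,0],[-7,6,-10],-1],[[0,0,0],[-10,9,-10],-1],[[0,0,0],[-13,12,-10],-1],[[0,0,0],[-16,16,-10],-1],[[0,0,0],[-19,19,-10],-1],[[0,0,0],[-22,22,-10],-1],[[0,0,0],[-22,25,-10],-1],[[0,0,0],[-22,28,-10],-1],[[0,0,0],[-22,31,-10],-1],[[0,0,0],[-22,31,-10],-1],[[0,0,0],[-22,31,-10],-1],[[0,0,0],[-22,31,-10],-1],[[0,0,0],[-22,31,-10],-1]])

```text
clock: 6.88
position: [0.3715, -0.2831, 0.2789]
ee_rot: [-3.141, 0.026, -0.001]
force: [0.3, 0.7, -0.3]
width: 0.007
gripper_force: 0.0
```

```bash
python3 - <<'E'
from h import *
import cv2
a=cams.get_image("scene")[120:260,220:420]
b=cams.get_image("top")[130:270,190:390]
cv2.imwrite("pics/4.png",cv2.resize(np.vstack([a,b]),None,fx=2.1,fy=2.1,interpolation=cv2.INTER_CUBIC))
s=readout.observe();print(s['clock'],s['position'],s['force'])
E
```

```text
6.9833 [ 0.37145579 -0.28321867  0.27888786] [-0.34064896  0.37330918  0.17072008]
```

View pics/4.png

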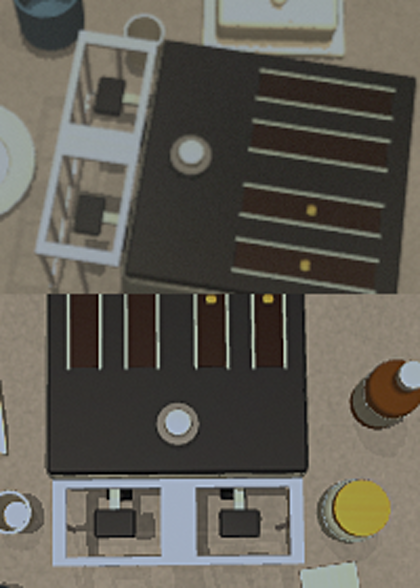

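The right lever is down with the waffles lowered, tips at (311,210) and (305,265). The left lever is up, the button is back out at (190,152), and the neighbouring items in view are where they were. I'm handing the job in.

```bash
python3 -c "
from cell import job
print(job.sign_off())"
```

```text
the job is handed in; nothing more can be done
None
```

I pressed the waffle-side (right, -y) lever down to its stop, left the empty side's lever up, then pressed the defrost button fully in and let it go, and handed the job in about 7 s into the 40 s limit; no verdict came back.

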